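Slide the vial carrier home in the loading dock and start

TASK

With a fingertip, push the red vial carrier along the rails of its loading dock, from its end with the white patch, until it drops into the locating notches and sits level. Then press the green start button all the way down and let it go. Only push: do not lift the carrier, do not press the red button, and leave the other things on the bench where they are.

Things in the scene. Friction and masses are not known exactly. Their poses are not given: they have to be found in the camera images.
- dock: Loading dock fixed to the bench: white base 340 x 134 x 6 mm, four steel tracks (tops 18 mm above the bench), blue side guides (36 mm high, 116 mm apart) and a low blue end bar; open at the other end. Origin on the bench under its middle; x along the rails towards the end bar, the way the carrier is pushed; z up. Each track has one yellow-floored notch, 17 mm long, 6 mm deep.
- home (a point): Where the carrier's origin lies when it is fully home in the notches: 75 mm from the dock's middle along its x axis, 12 mm above the bench (6 mm lower than while it rides on the tracks). Axes as the dock's.
- carrier: Carrier, 0.4 to 0.8 kg: board 150 x 112 mm with a red rack of vials (top 42 mm, caps 56 mm above origin) on four black feet. Origin under its middle at the feet's undersides, 18 mm above the bench while sliding; x in the pushing direction. Starts 50 to 130 mm short of home, slides at 1 to 2 N with 2 mm side play; at the notches all feet drop 6 mm at once and stop it dead, within 3 mm of home.
- push_face (a point): Centre of the carrier's flat upright rear end face, marked with a white patch 40 x 20 mm: 75 mm behind the carrier's origin and 27 mm above it. The face is 100 mm wide and reaches from 8 to 42 mm above the carrier's origin. Push here along the carrier's x axis. Its axes are the carrier's.
- start_top (a point): Centre of the top of the green push button (32 mm across) on a low grey housing; pressed straight down, it goes down 6 mm against a spring, 4 N fully down, and comes back up by itself. It counts as pressed when 4 mm down.
- start (a joint): Travel of the green button, m: 0 up, 0.006 fully down.
- eject_top (a point): Centre of the top of the red push button, of the same make as the green one; not to be pressed. The two buttons stand 110 mm or so apart, and may change places.
- eject (a joint): Travel of the red button, m: 0 up, 0.006 fully down.
- vial: Small capped glass vial, 24 mm across, 45 mm high, standing on the far side of the dock. Origin under its middle. Leave alone.
- beaker: Glass beaker 60 mm across, 75 mm high, standing on the far side of the dock. Origin under its middle. Leave alone.
- blue_cap: Blue screw cap 44 mm across, 22 mm high, on the bench on the robot's side of the dock. Origin under its middle. Leave alone.
- media_bottle: Glass bottle with blue cap, 70 mm across, 150 mm high, left on the bench. Origin under its middle. Leave alone.
- tip_box: Clear box 80 x 120 x 50 mm, left on the bench. Origin under its middle. Leave alone.
- white_cap: White cap 28 mm across, 12 mm high, left on the bench. Origin under its middle. Leave alone.
There are look-alikes about, which are no part of the job. There is more than one size of the carrier; the job needs the smaller.

How it is judged:
By the outcome, as a careful person would: the job done as asked, in the order asked, and still so for the second after the job is handed in, with the robot touching nothing.
It also fails if it takes over 48 s, if anything falls off the work surface, if the arm or the gripper's body presses on something with over 40 N, if the wrist force passes 120 N, or if a joint passes its speed limit or range.

ROBOT

A 6-joint arm with a two-finger parallel gripper is mounted at the origin on the work surface. World frame = base frame: x ahead of the robot, y to its left, z up, the work surface at z = 0. Lengths are in mm, angles in rad, forces in N, time in s.
With the tool pointing down it reaches from about 250 to 800 mm from the base axis. Payload 3.9 kg.
Tool frame: the origin (TCP) lies at the very end of the fingers, on their centre line; the grasp point (between the pads) lies 19 mm behind it (r.grip_point_offset is the distance from the TCP to the grasp point, in mm); z points along the fingers, y is the line along which they close (so a half turn about z gives the same grasp; the last joint's range is limited). The gripper opens to 85 mm and grips with 20 to 120 N. Pads are 22 mm wide; open, the fingers measure 114 mm over their backs; the gripper's body (76 mm by 85 mm) begins 54 mm behind the grasp point. The pads swing forward as they close: fully open they stand 13 mm farther back than shut.
Start: joints at [-1.125, 0.26, -0.138, 1.173, 0, 1.571], TCP at [226.364, -473.682, 231.304] pointing down, gripper open.
Joint ranges: [-2.78, 2.78], [-0.83, 1.72], [-1.28, 1.37], [-1.9, 2.12], [-1.57, 1.48], [-3.14, 3.14]. Speed limits (rad/s): [2.57, 2.57, 3.14, 3.14, 3.14, 3.14].

INTERFACE

Orientations are given as a unit quaternion [w, x, y, z].
In Python, from station import r gives the robot as it stands.
- The arm moves only by the tool step_arm, never from a script. Its argument "targets" is a list of rows, each a list of 4 numbers: the shift along the tool's x, y, z scaled (see below), then the turn about the tool's z scaled (see below). A call has 1 to 8 rows; each row is the pose to reach, as a shift and turn from the pose commanded when the call began, along the tool's axes at that moment; what a row does not reach only later rows make up. The controller multiplies each number of a shift by 20 cm and each number of a turn by pi/2 rad. A row lasts 1/12 s, in which the tool goes at most 41.7 mm and 7.16 degrees, less where a joint would pass 70% of its speed; a pose out of reach is approached as far as the arm can. A call with a number of a shift or a turn outside -1 to 1 is refused whole. A call with a gripper value outside its range is refused whole. "grip" is the closure, from 0 (fully open) to 1 (shut), set as the call begins (left out, the last holds). The fingers move at their own pace and stop on an object; "squeeze" is the grip in N (left out, the last holds). Time passes only in rows, so rows that repeat a pose let the fingers close. It gives the time, the measured TCP pose, the force, the opening and the grip force at its end, in the units of the state.
- r.read_state(): the state, without advancing time (a new reading comes with each control period).
- r.grab_frame(name): name is "side" or "top" or "wrist"; returns a dict with "pixels" (480x640x3 uint8, red, green, blue), "vertical_fov" (degrees; the focal length in pixels is half the picture's height over the tangent of half this angle, whatever the lens; pixels are square), "cx", "cy" (the principal point, pixels), "extrinsics" (4x4, takes a point from world to camera coordinates). Camera axes: x right, y up, looking along -z (the intrinsics and any distortion apply to the point x, -y, -z); pixel columns grow to the right and rows downward; lengths in mm; the calibration is good to about 2 mm. A picture is of the moment at which its call begins. There is no depth.
- r.hand_in(): hands the job in; it is judged then, once.
The state is a dict: "time_s": time; "joint_pos": joint angles; "qd": joint speeds; "joint_torque": joint torques, N m; "ee_pos": TCP position; "eef_rot": TCP orientation; "force": force on the tool from outside, world axes, zero at the start; "ft_torque": the same for the moment, N m; "gripper_width": finger opening in mm; "gripper_force": force on a finger pad.
Only numpy, scipy, OpenCV 4.12 (cv2) and the standard library are available. Lean on these libraries where they do the work, as an engineer would, in place of code of your own. Each camera call takes 0.05 s, during which the arm holds its last target. There are 200 camera calls.

## Working session

There is one attempt and no reset: what is moved stays moved. The work goes in short steps, Python scripts to look and compute and a tool call to move; the robot and the scene stay as the last step left them, time stands still between calls to the robot, and variables do not carry over. Pictures are saved under pics/ and viewed, at most 10 in all, crops included, and the job is handed in when it is done.

Besides the shell and the picture viewer there is one more tool, called after ">>>" by a JSON object that holds its "method" and its "body". step_arm: Moves the arm, as the interface text tells. Shifts and turns lie within -1 to 1; 1 stands for 20 cm of shift or pi/2 rad of turn. Its arguments: {"type":"object","properties":{"targets":{"type":"array","items":{"type":"array","items":{"type":"number","minimum":-1,"maximum":1}}},"grip":{"type":"number"},"squeeze":{"type":"number"}},"required":["targets"]}

```bash
ls; mkdir -p pics; cat > h.py <<'E'
from station import r
import numpy as np, cv2
def grab(n):
    f=r.grab_frame(n); return f
def K(f):
    return 240/np.tan(np.radians(f["vertical_fov"])/2)
def ray(f,u,v):
    E=np.array(f["extrinsics"]);R=E[:3,:3];t=E[:3,3]
    k=K(f); d=np.array([(u-f["cx"])/k,-(v-f["cy"])/k,-1.])
    return -R.T@t, R.T@d
def onz(f,u,v,z):
    o,d=ray(f,u,v); return o+d*(z-o[2])/d[2]
def proj(f,p):
    E=np.array(f["extrinsics"]);c=E[:3,:3]@np.array(p,float)+E[:3,3]
    k=K(f); return f["cx"]+k*c[0]/-c[2], f["cy"]-k*c[1]/-c[2]
E
python3 - <<'E'
from h import *
import pickle
for n in("top","side"):
    f=grab(n); pickle.dump(f,open(n+".pkl","wb")); cv2.imwrite(f"pics/{n}0.png",f["pixels"][:,:,::-1]); print(n,{k:v for k,v in f.items() if k!="pixels"})
print(r.read_state())
E
```

```text
pics
top {'vertical_fov': 55.663256819113045, 'cx': 322.5371059748543, 'cy': 242.8368831079862, 'extrinsics': array([[-1.33941889e-02, -9.99784291e-01,  1.58734773e-02,
         4.93124473e+01],
       [ 9.97460323e-01, -1.22490815e-02,  7.01631247e-02,
        -4.63111596e+02],
       [-6.99535543e-02,  1.67729419e-02,  9.97409228e-01,
        -9.82448941e+02],
       [ 0.00000000e+00,  0.00000000e+00,  0.00000000e+00,
         1.00000000e+00]])}
side {'vertical_fov': 48.359690552246626, 'cx': 325.67140688439395, 'cy': 247.366770836118, 'extrinsics': array([[-9.99946874e-01,  7.14980142e-04, -1.02828945e-02,
         4.65422212e+02],
       [-8.14661039e-03, -6.66010016e-01,  7.45898311e-01,
        -2.65157137e+01],
       [-6.31520827e-03,  7.45942455e-01,  6.65980459e-01,
        -1.34546870e+03],
       [ 0.00000000e+00,  0.00000000e+00,  0.00000000e+00,
         1.00000000e+00]])}
{'time_s': 0.1, 'joint_pos': array([-1.12499437e+00,  2.60607242e-01, -1.39227238e-01,  1.17269506e+00,
        3.23027126e-06,  1.57080803e+00]), 'qd': array([-0.00104103, -0.00135764,  0.00262379,  0.00126679, -0.00045823,
       -0.00104835]), 'joint_torque': array([-6.96937732e-04, -4.06508160e+01,  2.54528081e+01,  1.01524650e-02,
       -6.34855496e-05, -1.50846512e-05]), 'ee_pos': array([ 226.11124062, -473.1446444 ,  230.55879625]), 'eef_rot': array([-8.45525310e-04,  9.75261193e-01,  2.21053964e-01, -1.90002159e-04]), 'force': array([-0.00742867, -0.48260146, -0.54123658]), 'ft_torque': array([-0.03638178, -0.01841952, -0.01043049]), 'gripper_force': 0.0, 'gripper_width': 85.13321978259356}
```

View pics/top0.png

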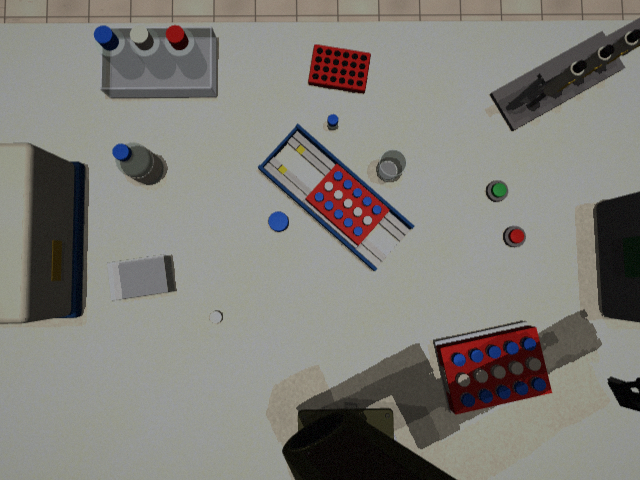

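View pics/side0.png

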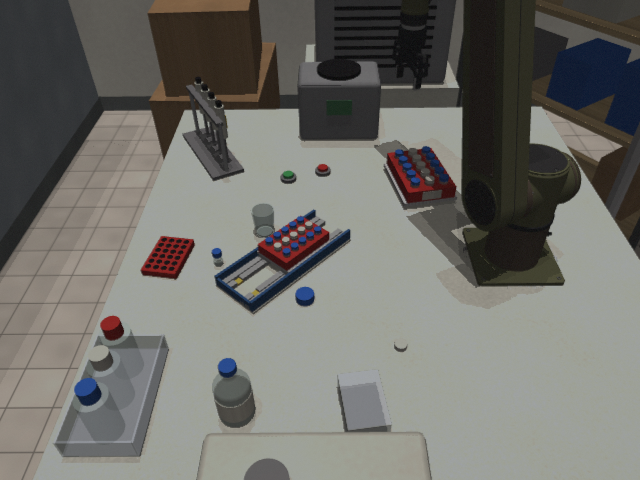

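The side and top views show three red look-alikes (top view): the carrier in the dock at (347,205), a bigger carrier on the bench at (493,370), and a red rack with holes at (340,68). The one in the dock is the smaller carrier on the tracks. The green button is at (497,190), the red one at (514,236). Next I'll measure them, with a crop to confirm.

```bash
cat > m.py <<'E'
from h import *
import pickle
def blob(img,lo,hi,roi,many=False):
    hsv=cv2.cvtColor(img,cv2.COLOR_RGB2HSV); m=cv2.inRange(hsv,np.array(lo),np.array(hi))
    if lo[0]==0: m|=cv2.inRange(hsv,np.array([172,lo[1],lo[2]]),np.array([180,255,255]))
    z=np.zeros_like(m);x0,y0,x1,y1=roi;z[y0:y1,x0:x1]=m[y0:y1,x0:x1]
    return z
def cen(m):
    c=max(cv2.findContours(m,cv2.RETR_EXTERNAL,cv2.CHAIN_APPROX_NONE)[0],key=cv2.contourArea)
    M=cv2.moments(c);return M["m10"]/M["m00"],M["m01"]/M["m00"],cv2.contourArea(c)
def tri(f,a,g,b):
    o1,d1=ray(f,*a);o2,d2=ray(g,*b);A=np.stack([d1,-d2],1);s=np.linalg.lstsq(A,o2-o1,rcond=None)[0]
    p,q=o1+d1*s[0],o2+d2*s[1];return (p+q)/2,np.linalg.norm(p-q)
E
python3 - <<'E'
from m import *
T=pickle.load(open("top.pkl","rb"));S=pickle.load(open("side.pkl","rb"))
t,s=T["pixels"],S["pixels"]
for n,lo,hi,ra,rb in(("green",[45,90,60],[85,255,255],(480,170,515,210),(275,165,300,190)),("red",[0,120,60],[8,255,255],(495,220,535,250),(310,160,335,180))):
    a=cen(blob(t,lo,hi,ra));b=cen(blob(s,lo,hi,rb));print(n,a,b,*tri(T,a[:2],S,b[:2]))
# carrier top (z=60) rect
m=blob(t,[0,130,60],[8,255,255],(290,150,400,260)); m=cv2.morphologyEx(m,cv2.MORPH_CLOSE,np.ones((9,9)))
c=max(cv2.findContours(m,cv2.RETR_EXTERNAL,cv2.CHAIN_APPROX_NONE)[0],key=cv2.contourArea)
box=cv2.boxPoints(cv2.minAreaRect(c));P=np.array([onz(T,u,v,60)[:2] for u,v in box]);print("carrier",box.round(1).tolist(),P.round(1).tolist(),P.mean(0),[np.linalg.norm(P[i]-P[i-1]).round(1) for i in range(4)])
# dock blue
m=blob(t,[100,120,30],[125,255,255],(240,110,430,290))
cs=[c for c in cv2.findContours(m,cv2.RETR_EXTERNAL,cv2.CHAIN_APPROX_NONE)[0]]
c=max(cs,key=lambda c:cv2.minAreaRect(c)[1][0]*cv2.minAreaRect(c)[1][1])
box=cv2.boxPoints(cv2.minAreaRect(c));P=np.array([onz(T,u,v,36)[:2] for u,v in box]);print("dock",box.round(1).tolist(),P.round(1).tolist(),P.mean(0),[np.linalg.norm(P[i]-P[i-1]).round(1) for i in range(4)])
# yellow notches z=12
m=blob(t,[22,120,80],[35,255,255],(250,120,330,190))
for c in cv2.findContours(m,cv2.RETR_EXTERNAL,cv2.CHAIN_APPROX_NONE)[0]:
    if cv2.contourArea(c)>4:
        u,v=cv2.minAreaRect(c)[0];print("notch",u,v,onz(T,u,v,12)[:2])
A=cv2.resize(t[110:290,240:540][:,:,::-1],None,fx=2.6,fy=2.6,interpolation=cv2.INTER_CUBIC);cv2.imwrite("pics/crop1.png",A)
E
```

```text
green (499.2311621966794, 189.45338441890163, 130.5) (287.5, 173.5324074074074, 36.0) [ 577.4869992  -348.13773911   25.50739719] 2.2862410562833744
red (516.6824242424242, 235.57696969696968, 137.5) (322.5, 166.6435185185185, 36.0) [ 474.06734608 -381.76196024   26.84310634] 0.8353236571170884
carrier [[304.6000061035156, 198.60000610351562], [336.29998779296875, 162.60000610351562], [389.70001220703125, 209.5], [358.0, 245.60000610351562]] [[554.6, 80.8], [631.3, 12.6], [529.5, -98.9], [453.9, -30.3]] [542.3370023   -8.92495154] [np.float64(150.0), np.float64(102.6), np.float64(151.0), np.float64(102.1)]
dock [[256.8999938964844, 167.39999389648438], [296.5, 122.4000015258789], [413.5, 225.39999389648438], [373.79998779296875, 270.5]] [[628.2, 184.2], [727.5, 97.1], [497.6, -153.7], [401.5, -65.6]] [563.68808656  15.51328795] [np.float64(337.3), np.float64(132.0), np.float64(340.2), np.float64(130.4)]
notch 282.0 169.50001525878906 [628.77844984 131.37519259]
notch 300.5000305175781 149.5 [673.70636122  89.75574008]
```

View pics/crop1.png

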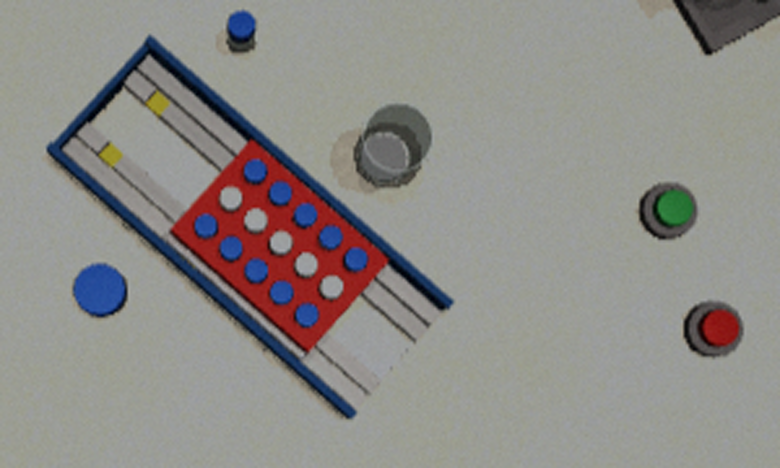

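The crop confirms it: the 150 x 102 mm red carrier on the tracks, with the notches at the upper-left end and both buttons clear at right. It's 107 mm from home, the push heading is 47.7°, and the rear face is at about (492,-65). I'll shut the fingers and go behind the carrier.

>>> {"method": "step_arm", "body": {"targets": [[0.1,-0.06,0,-0.03],[0.25,-0.16,0,-0.06],[0.4,-0.26,0,-0.1],[0.55,-0.35,0,-0.12],[0.7,-0.45,0,-0.12],[0.82,-0.53,0,-0.12],[0.92,-0.59,0,-0.12],[0.935,-0.595,0,-0.12]], "grip": 1}}

```text
time_s: 0.77
ee_pos: [344.7, -282.5, 231.0]
eef_rot: [-0.001, 0.949, 0.314, 0.0]
force: [-0.1, 0.2, -0.4]
gripper_width: -0.0
gripper_force: 0.0
```

```bash
cat > go.py <<'E'
import sys; from h import *
from scipy.spatial.transform import Rotation as Ro
s=r.read_state();q=s["eef_rot"];R=Ro.from_quat([q[1],q[2],q[3],q[0]]).as_matrix()
p=np.array([float(a) for a in sys.argv[1:4]]);h=float(sys.argv[4])
a=np.degrees(np.arctan2(R[1,0],R[0,0]))
print("t",s["time_s"],"pos",s["ee_pos"].round(1),"hdg",a.round(2),"tilt",R[:,2].round(3),"F",s["force"].round(1),"w",s["gripper_width"])
print("shift",(R.T@(p-s["ee_pos"])/200).round(4),"turn",round(-(h-a)/90,4))
E
python3 go.py 461.4 -97.9 40 47.7
```

```text
t 0.7667 pos [ 344.7 -282.5  231. ] hdg 36.58 tilt [-0.     0.002 -1.   ] F [-0.1  0.2 -0.4] w -0.0333299998014364
shift [ 1.0175 -0.3918  0.9569] turn -0.1235
```

>>> {"method": "step_arm", "body": {"targets": [[0.12,-0.05,0,-0.03],[0.28,-0.11,0.05,-0.06],[0.44,-0.17,0.1,-0.1],[0.6,-0.24,0.2,-0.124],[0.76,-0.3,0.3,-0.124],[0.9,-0.36,0.4,-0.124],[0.99,-0.392,0.48,-0.124],[1.0,-0.392,0.5,-0.124]]}}

```text
time_s: 1.43
ee_pos: [458.2, -101.6, 128.6]
eef_rot: [-0.001, 0.915, 0.404, -0.001]
force: [-0.0, -0.9, 0.4]
gripper_width: 0.2
gripper_force: 0.0
```

```bash
python3 go.py 461.4 -97.9 40 47.7; python3 - <<'E'
from h import *
import pickle
f=grab("wrist");cv2.imwrite("pics/w1.png",f["pixels"][:,:,::-1]);pickle.dump(f,open("w1.pkl","wb"))
for p in((491.7,-64.6,45),(508.5,-79.7,60),(474.9,-49.5,60)):print(proj(f,p))
E
```

```text
t 1.4333 pos [ 458.2 -101.6  128.6] hdg 47.72 tilt [-0.004  0.002 -1.   ] F [-0.  -0.9  0.4] w 0.16339144087244012
shift [0.0249 0.0011 0.4429] turn 0.0002
(np.float64(324.13038581605025), np.float64(161.65668822778122))
(np.float64(367.8098963888166), np.float64(165.2686804642945))
(np.float64(280.33054631472737), np.float64(165.7182344246085))
```

View pics/w1.png

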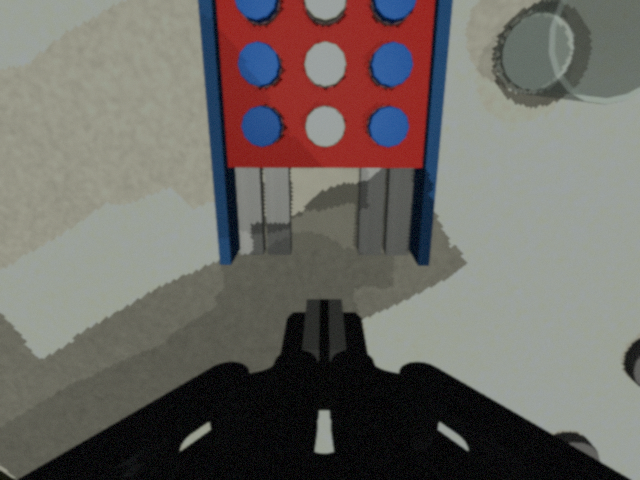

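The wrist view shows the fingers (col 324) centred on the carrier's rear edge (cols 227–425, row 167) and square to it. Now down, then push.

>>> {"method": "step_arm", "body": {"targets": [[0.02,0,0.1,0],[0.02,0,0.22,0],[0.02,0,0.34,0],[0.02,0,0.42,0],[0.02,0,0.443,0],[0.02,0,0.443,0]]}}

```text
time_s: 1.98
ee_pos: [459.9, -102.1, 42.1]
eef_rot: [-0.0, 0.916, 0.402, -0.001]
force: [-0.5, -0.3, 1.5]
gripper_width: 0.2
gripper_force: 0.0
```

>>> {"method": "step_arm", "body": {"targets": [[0.04,0,0,0],[0.08,0,0,0],[0.11,0,0,0],[0.13,0,0,0],[0.15,0,0,0],[0.17,0,0,0],[0.19,0,0,0],[0.21,0,0,0]]}}

```text
time_s: 2.65
ee_pos: [489.0, -70.3, 42.8]
eef_rot: [0.0, 0.915, 0.403, -0.001]
force: [-3.3, -2.7, 2.0]
gripper_width: -0.3
gripper_force: 1.4
```

```bash
python3 go.py 556.3 7.4 40 47.7
```

```text
t 2.65 pos [489.  -70.3  42.8] hdg 47.5 tilt [-0.001 -0.001 -1.   ] F [-3.3 -2.7  2. ] w -0.3001734208063844
shift [ 0.5135 -0.0144  0.0128] turn -0.0022
```

>>> {"method": "step_arm", "body": {"targets": [[0.02,0,0,0],[0.045,0,0,0],[0.07,0,0,0],[0.095,0,0,0],[0.12,0,0,0],[0.145,0,0,0],[0.17,0,0,0],[0.195,0,0,0]]}}

```text
time_s: 3.32
ee_pos: [516.1, -40.9, 42.7]
eef_rot: [-0.0, 0.915, 0.403, -0.0]
force: [-1.4, -1.5, 2.0]
gripper_width: -0.2
gripper_force: 1.3
```

>>> {"method": "step_arm", "body": {"targets": [[0.02,0,0,0],[0.045,0,0,0],[0.07,0,0,0],[0.095,0,0,0],[0.12,0,0,0],[0.145,0,0,0],[0.165,0,0,0],[0.18,0,0,0]]}}

```text
time_s: 3.98
ee_pos: [540.6, -14.3, 42.7]
eef_rot: [-0.0, 0.915, 0.403, 0.0]
force: [-1.7, -1.8, 2.0]
gripper_width: -0.4
gripper_force: 1.3
```

```bash
python3 go.py 556.3 7.4 40 47.7
```

```text
t 3.9833 pos [540.6 -14.3  42.7] hdg 47.52 tilt [ 0.  0. -1.] F [-1.7 -1.8  2. ] w -0.44909203969384337
shift [ 0.1332 -0.0154  0.0133] turn -0.002
```

Now 26 mm to go, so I'll slow down and watch the force.

>>> {"method": "step_arm", "body": {"targets": [[0.015,0,0,0],[0.03,0,0,0],[0.045,0,0,0],[0.06,0,0,0],[0.07,0,0,0],[0.08,0,0,0],[0.09,0,0,0],[0.1,0,0,0]]}}

```text
time_s: 4.65
ee_pos: [553.7, 0.0, 42.7]
eef_rot: [-0.0, 0.915, 0.403, -0.0]
force: [-0.8, -1.8, 0.3]
gripper_width: 0.2
gripper_force: 1.1
```

>>> {"method": "step_arm", "body": {"targets": [[0.008,0,0,0],[0.014,0,0,0],[0.02,0,0,0],[0.025,0,0,0],[0.03,0,0,0]]}}

```text
time_s: 5.07
ee_pos: [557.7, 4.3, 42.7]
eef_rot: [0.0, 0.915, 0.403, -0.0]
force: [-2.4, -0.9, -0.3]
gripper_width: 0.4
gripper_force: 1.1
```

```bash
python3 go.py 556.3 7.4 40 47.7
```

```text
t 5.0667 pos [557.7   4.3  42.7] hdg 47.5 tilt [-0. -0. -1.] F [-2.4 -0.9 -0.3] w 0.3583915185449356
shift [ 0.0067 -0.0153  0.0135] turn -0.0022
```

>>> {"method": "step_arm", "body": {"targets": [[0.006,0,0,0],[0.012,0,0,0],[0.018,0,0,0],[0.022,0,0,0]]}}

```text
time_s: 5.4
ee_pos: [559.3, 6.3, 42.7]
eef_rot: [0.001, 0.915, 0.402, -0.002]
force: [-5.6, -6.3, 5.2]
gripper_width: -0.2
gripper_force: 4.2
```

```bash
python3 go.py 556.3 7.4 40 47.7
```

```text
t 5.4 pos [559.3   6.3  42.7] hdg 47.47 tilt [-0.003 -0.003 -1.   ] F [-5.6 -6.3  5.2] w -0.22431727796858913
shift [-0.0059 -0.0148  0.0134] turn -0.0026
```

The force jumped to 8.4 N, so the carrier has stopped. I'll back off, rise and check that it's level and home.

>>> {"method": "step_arm", "body": {"targets": [[-0.05,0,0,0],[-0.12,0,0,0],[-0.25,0,0,0],[-0.4,0,-0.05,0],[-0.5,0,-0.15,0],[-0.55,0,-0.3,0],[-0.6,0,-0.45,0],[-0.6,0,-0.5,0]]}}

```text
time_s: 6.07
ee_pos: [479.9, -82.7, 146.5]
eef_rot: [0.001, 0.916, 0.402, 0.002]
force: [-0.2, 0.7, 0.4]
gripper_width: 0.0
gripper_force: 0.0
```

```bash
python3 go.py 577 -348 90 47.7; python3 - <<'E'
from m import *
T=grab("top");S=grab("side");t=T["pixels"];pickle.dump(T,open("t2.pkl","wb"));pickle.dump(S,open("s2.pkl","wb"))
m=blob(t,[0,130,60],[8,255,255],(240,110,400,260)); m=cv2.morphologyEx(m,cv2.MORPH_CLOSE,np.ones((9,9)))
c=max(cv2.findContours(m,cv2.RETR_EXTERNAL,cv2.CHAIN_APPROX_NONE)[0],key=cv2.contourArea)
box=cv2.boxPoints(cv2.minAreaRect(c));P=np.array([onz(T,u,v,54)[:2] for u,v in box]);print(P.round(1).tolist(),P.mean(0),[np.linalg.norm(P[i]-P[i-1]).round(1) for i in range(4)])
A=cv2.resize(t[100:280,230:430][:,:,::-1],None,fx=2,fy=2);B=cv2.resize(S["pixels"][200:320,200:370][:,:,::-1],None,fx=2.3,fy=3*.766)
h=360;B=cv2.copyMakeBorder(B,0,h-B.shape[0],0,0,cv2.BORDER_CONSTANT);cv2.imwrite("pics/c2.png",np.hstack([A,B]))
# cap heights by triangulating white caps corner: triangulate red top mask corners is hard; white caps
for n,F,roi in(("t",T,(240,110,400,260)),("s",S,(200,200,370,320))):
    hsv=cv2.cvtColor(F["pixels"],cv2.COLOR_RGB2HSV);mm=cv2.inRange(hsv,np.array([100,130,90]),np.array([125,255,255]));z=np.zeros_like(mm);x0,y0,x1,y1=roi;z[y0:y1,x0:x1]=mm[y0:y1,x0:x1]
    n_,_,st,ce=cv2.connectedComponentsWithStats(z);print(n,[(ce[i].round(1).tolist(),int(st[i,4])) for i in range(1,n_) if 15<st[i,4]<150])
E
```

```text
t 6.0667 pos [479.9 -82.7 146.5] hdg 47.37 tilt [ 0.005 -0.001 -1.   ] F [-0.2  0.7  0.4] w 0.0304479426194076
shift [-0.6483  1.2543  0.2862] turn -0.0037
[[628.5, 161.6], [706.0, 93.5], [602.3, -19.5], [526.0, 49.0]] [615.69797742  71.16677354] [np.float64(152.3), np.float64(103.1), np.float64(153.4), np.float64(102.5)]
t [([332.5, 119.2], 81), ([299.2, 142.3], 56), ([308.7, 150.5], 56), ([318.4, 158.9], 60), ([280.3, 163.0], 57), ([327.7, 167.4], 57), ([289.7, 171.5], 55), ([337.5, 175.9], 58), ([299.3, 179.9], 58), ([308.9, 188.3], 62), ([318.5, 196.9], 58)]
s [([283.6, 230.2], 25), ([268.5, 241.2], 25), ([260.3, 246.9], 26), ([215.9, 250.7], 43), ([251.9, 252.6], 25), ([285.8, 252.3], 28), ([243.2, 258.1], 29), ([277.8, 258.1], 31), ([234.3, 264.1], 30), ([269.2, 264.1], 29), ([259.6, 285.8], 147), ([260.8, 270.1], 33), ([251.9, 276.4], 35)]
```

View pics/c2.png

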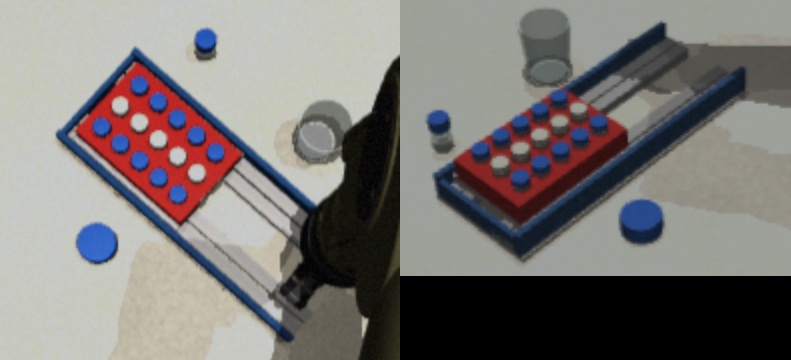

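```bash
python3 - <<'E'
from m import *
def caps(F,roi,amin,amax):
    hsv=cv2.cvtColor(F["pixels"],cv2.COLOR_RGB2HSV);mm=cv2.inRange(hsv,np.array([100,130,90]),np.array([125,255,255]));z=np.zeros_like(mm);x0,y0,x1,y1=roi;z[y0:y1,x0:x1]=mm[y0:y1,x0:x1]
    n,_,st,ce=cv2.connectedComponentsWithStats(z);return [ce[i] for i in range(1,n) if amin<st[i,4]<amax]
for a,b in(("top.pkl","side.pkl"),("t2.pkl","s2.pkl")):
    T=pickle.load(open(a,"rb"));S=pickle.load(open(b,"rb"))
    tc=caps(T,(240,126,400,260),40,70);sc=caps(S,(225,200,370,300),18,45);out=[]
    for c in tc:
        best=min(((tri(T,c,S,q)) for q in sc if 40<tri(T,c,S,q)[0][2]<100),key=lambda e:e[1]+abs(e[0][2]-71)*.3)
        out.append((*best[0].round(1),round(best[1],1)))
    z=np.array(out);print(len(tc),len(sc),z[:,2].tolist(),z[:,3].tolist(),z[:,2].mean())
E
```

```text
10 12 [78.3, 77.6, 77.8, 77.9, 78.0, 77.1, 77.6, 78.0, 77.8, 78.3] [2.5, 2.2, 2.4, 2.1, 2.0, 2.2, 1.9, 1.7, 2.2, 2.3] 77.83999999999999
10 12 [71.4, 71.8, 70.8, 71.1, 71.3, 71.6, 71.4, 71.2, 71.6, 71.5] [3.4, 2.8, 2.5, 2.4, 2.6, 2.3, 2.9, 2.8, 2.1, 2.8] 71.36999999999999
```

Top and side crops: the carrier sits at the end-bar end between the guides. Its centre is 1–2 mm from home, and all ten caps are 6.5 mm lower than before and even, so it's home and level. Next is the green button; I'll stop about 50 mm short and look.

>>> {"method": "step_arm", "body": {"targets": [[-0.05,0.07,0,0],[-0.13,0.18,0,0],[-0.21,0.3,0,0],[-0.29,0.41,0,0],[-0.36,0.51,0,0],[-0.42,0.59,0,0],[-0.45,0.63,0,0]]}}

```text
time_s: 6.75
ee_pos: [511.7, -234.3, 141.0]
eef_rot: [-0.0, 0.916, 0.402, -0.0]
force: [0.5, 0.2, -0.5]
gripper_width: 0.3
gripper_force: 0.0
```

>>> {"method": "step_arm", "body": {"targets": [[-0.05,0.07,0,0],[-0.13,0.18,0,0],[-0.21,0.3,0.02,0],[-0.29,0.41,0.05,0],[-0.36,0.51,0.1,0],[-0.42,0.59,0.13,0],[-0.45,0.63,0.15,0],[-0.45,0.63,0.15,0],[-0.45,0.63,0.15,0]]}}

```text
invalid input at $.targets: expected 1 to 8 rows
```

```bash
python3 go.py 577 -348 90 47.7
```

```text
t 6.75 pos [ 511.7 -234.3  141. ] hdg 47.41 tilt [-0.001  0.    -1.   ] F [ 0.5  0.2 -0.5] w 0.3093371969838738
shift [-0.1974  0.6255  0.2547] turn -0.0033
```

>>> {"method": "step_arm", "body": {"targets": [[-0.05,0.07,0,0],[-0.13,0.18,0,0],[-0.21,0.3,0.02,0],[-0.29,0.41,0.05,0],[-0.36,0.51,0.1,0],[-0.42,0.59,0.13,0],[-0.45,0.63,0.15,0],[-0.45,0.63,0.15,0]]}}

```text
time_s: 7.42
ee_pos: [543.2, -384.5, 110.3]
eef_rot: [-0.001, 0.916, 0.402, -0.001]
force: [-0.4, 0.4, -0.2]
gripper_width: 0.2
gripper_force: 0.0
```

```bash
python3 - <<'E'
from m import *
f=grab("wrist");cv2.imwrite("pics/w2.png",f["pixels"][:,:,::-1])
T=pickle.load(open("top.pkl","rb"))
for n,F,roi in(("w",f,(0,0,640,480)),("t",T,(480,170,515,210))):
    c=cen(blob(F["pixels"],[45,90,40],[85,255,255],roi));print(n,c,[onz(F,c[0],c[1],z).round(1).tolist() for z in(18,22,26)])
w=cen(blob(f["pixels"],[45,90,40],[85,255,255],(0,0,640,480)));t=cen(blob(T["pixels"],[45,90,40],[85,255,255],(480,170,515,210)))
print(tri(f,w[:2],T,t[:2]))
E
python3 go.py 577 -348 60 47.7
```

```text
w (326.10865601983517, 164.41763290308467, 2285.5) [[576.0, -350.6, 18.0], [576.4, -350.1, 22.0], [576.7, -349.7, 26.0]]
t (499.09577114427856, 189.5, 134.0) [[577.6, -350.8, 18.0], [576.9, -349.1, 22.0], [576.1, -347.5, 26.0]]
(array([ 576.66587628, -349.88842599,   21.08872804]), np.float64(1.0487848443144743))
t 7.4667 pos [ 543.1 -383.2  111.1] hdg 47.46 tilt [-0.002  0.002 -1.   ] F [ 0.7 -0.5 -0.2] w 0.16807269961177632
shift [0.2444 0.0066 0.2557] turn -0.0026
```

View pics/w2.png

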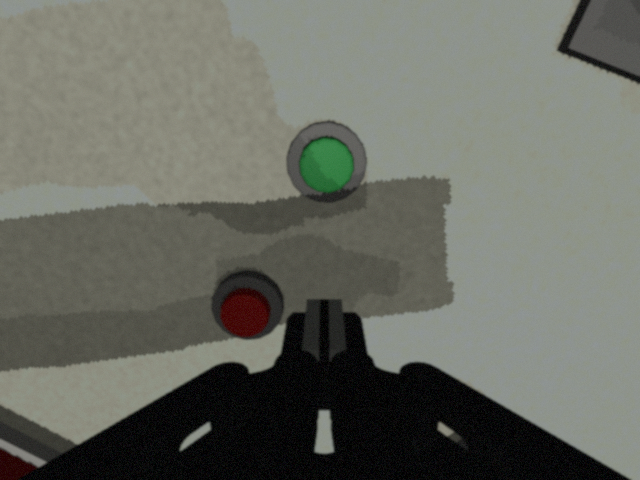

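The wrist view shows green at (326,164), straight ahead of the fingers, with red at (246,314), clear to the side. Green top: (576.5, -350, about 22). I'll go above it, then press.

>>> {"method": "step_arm", "body": {"targets": [[0.05,0,0,0],[0.12,0.005,0,0],[0.19,0.01,0.05,0],[0.235,0.01,0.15,0],[0.235,0.01,0.25,0],[0.235,0.01,0.33,0],[0.235,0.01,0.36,0],[0.235,0.01,0.36,0]]}}

```text
time_s: 8.13
ee_pos: [576.5, -347.8, 38.6]
eef_rot: [-0.002, 0.915, 0.404, -0.001]
force: [-0.1, 0.1, 0.7]
gripper_width: -0.2
gripper_force: 0.0
```

>>> {"method": "step_arm", "body": {"targets": [[0,0,0.03,0],[0,0,0.05,0],[0,0,0.07,0],[0,0,0.08,0],[0,0,0.085,0],[0,0,0.085,0]]}}

```text
time_s: 8.63
ee_pos: [577.0, -350.7, 23.7]
eef_rot: [0.0, 0.915, 0.403, 0.0]
force: [0.4, 0.3, 1.0]
gripper_width: -0.3
gripper_force: 0.0
```

```bash
python3 go.py 576.5 -350 16 47.7
```

```text
t 8.6333 pos [ 577.  -350.7   23.7] hdg 47.48 tilt [ 0. -0. -1.] F [0.4 0.3 1. ] w -0.28568842220280355
shift [ 0.001  -0.004   0.0386] turn -0.0024
```

>>> {"method": "step_arm", "body": {"targets": [[0,0,0.006,0],[0,0,0.012,0],[0,0,0.018,0],[0,0,0.024,0],[0,0,0.03,0],[0,0,0.03,0]]}}

```text
time_s: 9.13
ee_pos: [577.3, -350.8, 17.9]
eef_rot: [0.0, 0.915, 0.403, 0.0]
force: [-0.1, -0.9, 2.2]
gripper_width: 0.1
gripper_force: 1.5
```

```bash
python3 go.py 576.5 -350 16 47.7
```

```text
t 9.1333 pos [ 577.3 -350.8   17.9] hdg 47.5 tilt [ 0.001 -0.001 -1.   ] F [-0.1 -0.9  2.2] w 0.10061318795508453
shift [ 0.0003 -0.0058  0.0097] turn -0.0023
```

Spring force is now about 2 N, so it's part-way down. I'll go on until the hard stop shows.

>>> {"method": "step_arm", "body": {"targets": [[0,0,0.006,0],[0,0,0.012,0],[0,0,0.016,0],[0,0,0.02,0],[0,0,0.02,0]]}}

```text
time_s: 9.55
ee_pos: [577.4, -350.9, 15.9]
eef_rot: [0.001, 0.915, 0.403, 0.0]
force: [-3.0, 0.8, 13.1]
gripper_width: 0.2
gripper_force: 6.6
```

```bash
python3 go.py 576.5 -350 16 47.7
```

```text
t 9.55 pos [ 577.4 -350.9   15.9] hdg 47.5 tilt [ 0.001 -0.001 -1.   ] F [-3.   0.8 13.1] w 0.23482960035924333
shift [ 0.0002 -0.0062 -0.0006] turn -0.0022
```

13 N at z 16 means it's on the hard stop, fully down. Now I'll let it go and rise.

>>> {"method": "step_arm", "body": {"targets": [[0,0,-0.02,0],[0,0,-0.05,0],[0,0,-0.1,0],[0,0,-0.2,0],[0,0,-0.35,0],[0,0,-0.45,0],[0,0,-0.5,0],[0,0,-0.5,0]]}}

```text
time_s: 10.22
ee_pos: [578.6, -351.3, 116.7]
eef_rot: [0.002, 0.915, 0.403, 0.001]
force: [0.0, 0.1, 0.0]
gripper_width: 0.1
gripper_force: 0.0
```

```bash
python3 - <<'E'
from m import *
for n in("side",):
    f=grab(n);cv2.imwrite("pics/end.png",f["pixels"][:,:,::-1])
s=r.read_state();print(s["time_s"],s["ee_pos"],s["force"])
E
```

```text
10.2667 [ 577.63315222 -350.75988549  114.61065075] [0.3891358  0.30770568 0.09612567]
```

View pics/end.png

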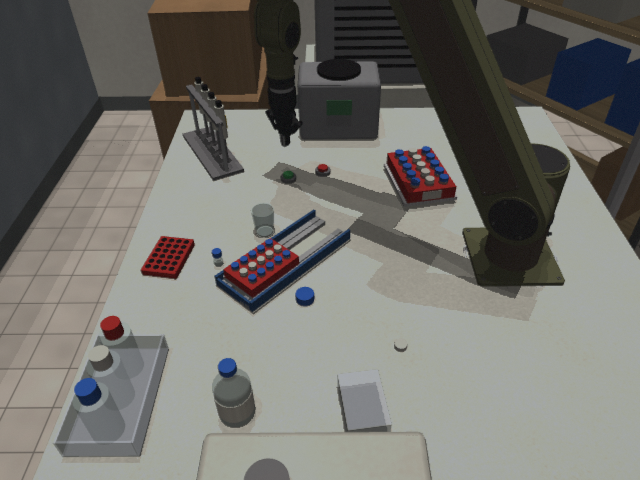

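The final view shows the carrier home at (262,265), the green button free at (288,176), and everything else where it was.

```bash
python3 -c "
from station import r
print(r.hand_in())"
```

```text
the job is handed in; nothing more can be done
None
```

The job is handed in: the red carrier was pushed home and sits level in its notches, and the green button was then pressed fully down and let go, in about 10 s with no other object touched.

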